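# Grease the feed carriage with the push gun

## Task

Grease the guide carriage of the sewing unit's feed drive: lift the push-type grease gun out of the tool rack, press its coupler squarely, in line with the tilted grease nipple, onto the nipple until it snaps on, then keep pushing until the gun's spring-loaded nozzle has gone well into the gun (at least two thirds of its stroke) and hold it there. Finish while still gripping the gun and pushing against its spring, and leave the screwdriver, the thread cone and the grease tub where they are.

Things in the scene. Friction and masses are not known exactly. Their poses are not given: they have to be found in the camera images.
- gun_grip (a point): On the axis of the push grease gun, in its smooth round aluminium barrel (30 mm wide), where to grip it at any turn. z runs from nozzle to back end. The barrel goes 39 mm down to a ribbed collar (36 mm wide, 19 mm long, resting on the rack) and 38 mm up to the back end. Under the collar: a 9 mm rod, 30 mm of it showing, then the steel coupler, 16 mm wide, 30 mm long. 0.25 to 0.45 kg
- coupler_mouth (a point): Centre of the open mouth at the coupler's lower end, on the gun's axis, 118 mm below gun_grip while the rod is out; z as the gun's. The rim opening is 12.6 mm wide and narrows within 2.5 mm to a bore of 8.2 mm. Four sprung jaws in the bore, 4.5 mm above the rim, give way at about 5 to 10 N and snap behind the nipple's head
- coupler_socket (a point): Point inside the coupler on the gun's axis, 7.5 mm above its mouth: the centre of the nipple's head lies here when the coupler is snapped fully on; the jaws' crest is passed 3 mm before that. z as the gun's
- pump (a joint): How far the rod and coupler have gone into the gun against its pump spring, m: 0 is out, 0.012 is the stop. The spring takes 14 N to begin to move and 20 N at the stop, so the coupler snaps on before the rod moves
- nipple_head (a point): Brass elbow grease nipple on the robot-side end of the carriage, rigidly held when pushed. This point: centre of its head, a 6.5 mm ball about 50 mm above the table on a thin neck; a hexagon begins 9.5 mm below it. z is the nipple's own axis, out of its tip, tilted 30 degrees from vertical, away from the carriage and roughly towards the robot. Nothing stands near that axis above the head
- rack: Grey steel tool rack fixed to the table; origin under its centre, on the table. Its shelf is 180 mm along its own x, 62 mm along y and 75 mm high, with two 24 mm holes at x = -45 and +45 mm: the grease gun stands in one and the screwdriver in the other, nozzle and blade down
- feed: Feed drive fixed to the table; origin under the centre of its base plate (360 mm along its own x, 130 mm along y). On it a guide rail along x with the carriage (about 82 x 70 mm, top 46 mm above the table), and beside it a ball screw with its motor at the far end (58 mm wide, up to 60 mm high)
- driver_center (a point): The middle of the black handle (33 mm wide, 98 mm long) of the screwdriver standing in the rack's other hole. Leave alone
- cone_center (a point): The middle of the white thread cone, 80 mm wide and 112 mm high. Leave alone
- tub_center (a point): The middle of the white grease tub with black lid, 72 mm wide and 75 mm high. Leave alone
- carriage: The guide carriage: steel block with black end caps, 82 mm along the rail, 70 mm wide, top 46 mm above the table, stopped anywhere along the feed drive's rail and held by the ball screw, so that it does not yield. Origin on the table below its centre, x along the rail away from the robot, z up. The nipple on its robot-side end has its head's centre at x = -61, y = 0, z = 51 mm

How it is judged:
On the way, in this order (a step that is already met when the one before it is completed fails the run):
1. the grease gun is lifted clear out of the rack (height (world z) of coupler_mouth above 0.085 m and contact force between the fingers and gun above 2 N), for 0.1 s.
2. the coupler is snapped on the nipple, square to it (distance between coupler_socket and nipple_head below 0.002 m and angle between the z axis of gun_grip and the z axis of nipple_head, either way round below 0.14 rad), for 0.2 s.
At the end, for the whole second after the job is handed in: Coupler snapped fully on (nipple head within 2 mm of the socket point), gun within 8 degrees of the nipple's axis, rod at least 7.5 of its 12 mm in and held by the push (over 8 N on the nipple), gun gripped by the fingers and at rest (all of step 2 and value of joint pump above 0.0075 m and contact force between gun and carriage above 8 N and contact force between the fingers and gun above 4 N and linear speed of gun below 0.02 m/s); the arm keeps its last pose, push and grip.
It fails at once if the screwdriver, thread cone or grease tub is displaced by more than 25 mm (distance of any of driver_center, cone_center, tub_center from where it was at the start of the episode above 0.025 m).
It also fails if it takes over 45 s, if anything falls off the work surface, if the arm or the gripper's body presses on something with over 40 N, if the wrist force passes 120 N, or if a joint passes its speed limit or range.

## Robot

A 7-joint arm with a two-finger parallel gripper is mounted at the origin on the work surface. World frame = base frame: x ahead of the robot, y to its left, z up, the work surface at z = 0. Lengths are in m, angles in rad, forces in N, time in s.
With the tool pointing down it reaches from about 0.4 to 0.85 m from the base axis. Payload 4.5 kg.
Tool frame: the origin (TCP) lies between the finger pads; the fingertips stand 11 mm ahead of it and the grasp point (between the pads) lies 8 mm behind it (r.tip_reach is the distance from the TCP to the fingertips, in m); x points along the fingers, y is the direction in which the jaws open and shut, and the axes are right-handed (so a half turn about x gives the same grasp; the last joint's range is limited). The gripper opens to 88 mm and grips with 3 to 60 N. Pads are 18 mm wide; open, the fingers measure 123 mm over their backs; the gripper's body (75 mm by 187 mm) begins 45 mm behind the grasp point.
Start: joints at [1.364, 0.689, -0.195, 1.565, 0.157, 0.902, -0.215], TCP at [0.149, -0.607, 0.225] pointing down, gripper open.
Joint ranges: [-3.01, 3.01], [-0.46, 2.08], [-1.47, 1.51], [0.13, 2.56], [-1, 4.14], [0.04, 2.09], [-2.66, 2.66]. Speed limits (rad/s): [2.57, 2.57, 3.14, 3.14, 3.14, 3.14, 3.14].

## Interface

Orientations are given as a unit quaternion [x, y, z, w].
In Python, from plant import r gives the robot as it stands.
- The arm moves only by the tool drive_tool, never from a script. Its argument "deltas" is a list of rows, each a list of 3 entries, a list of its own where there are three numbers: the turn, a rotation vector about the tool's x, y, z in degrees, then the shift along the tool's x, y, z in cm, then the finger opening in cm, from 0 to 8.81. A call has 1 to 12 rows; each row shifts and turns the commanded pose from where the row before left it, along the tool's axes as they then stand; what a row does not reach is not made up. A row lasts 1/12 s, in which the tool goes at most 41.7 mm and 7.16 degrees, less where a joint would pass 70% of its speed; a pose out of reach is approached as far as the arm can. A call is refused whole if a number of a shift passes 4.17 or a number of a turn 7.16, either way. A call with a gripper value outside its range is refused whole. The fingers move at their own pace and stop on an object; "force" is the grip in N (left out, the last holds). Time passes only in rows, so rows that do not move let the fingers close. It gives the time, the measured TCP pose, the force and the opening at its end, in the units of the state.
- r.get_state(): the state, without advancing time (a new reading comes with each control period).
- r.snapshot(name): name is "scene" or "top" or "wrist"; returns a dict with "color" (420x560x3 uint8, red, green, blue), "fov_y" (degrees; the focal length in pixels is half the picture's height over the tangent of half this angle, whatever the lens; pixels are square), "cx", "cy" (the principal point, pixels), "extrinsics" (4x4, takes a point from world to camera coordinates); the wrist camera has in their place "tool_from_camera" (4x4, takes a point from camera to tool coordinates, whose origin is the TCP and whose axes are the tool frame's). Camera axes: x right, y up, looking along -z (the intrinsics and any distortion apply to the point x, -y, -z); pixel columns grow to the right and rows downward; lengths in m; the calibration is good to about 2 mm. A picture is of the moment at which its call begins: read the wrist's pose just before it. There is no depth.
- r.finish_job(): hands the job in, once; it reports no verdict.
The state is a dict: "clock": time; "q": joint angles; "qd": joint speeds; "joint_torque": joint torques, N m; "tool_pos": TCP position; "eef_rot": TCP orientation; "contact_force": force on the tool from outside, world axes, zero at the start; "moment": the same for the moment, N m; "opening": opening from 0.0 (shut) to 1.0 (fully open).
Only numpy, scipy, OpenCV 4.12 (cv2) and the standard library are available. Lean on these libraries where they do the work, as an engineer would, in place of code of your own. Each camera call takes 0.05 s, during which the arm holds its last target. There are 200 camera calls.

## Working session

There is one attempt and no reset: what is moved stays moved. The work goes in short steps, Python scripts to look and compute and a tool call to move; the robot and the scene stay as the last step left them, time stands still between calls to the robot, and variables do not carry over. Pictures are saved under pics/ and viewed, about 8 in all and at most 12, crops included, and the job is handed in when it is done.

Besides the shell and the picture viewer there is one more tool, called after ">>>" in YAML: its name, and indented under it one key for each argument. drive_tool: Moves the arm, as the interface text tells. Its arguments: {"type":"object","properties":{"deltas":{"type":"array","items":{"type":"array"}},"force":{"type":"number"}},"required":["deltas"]}

```bash
ls; mkdir -p pics; python3 - <<'E'
from plant import r
import cv2,numpy as np,pickle
print(r.get_state())
d={}
for n in("scene","top"):
    s=r.snapshot(n);d[n]=s;cv2.imwrite(f"pics/{n}0.png",s["color"][:,:,::-1])
    print(n,{k:v for k,v in s.items() if k!="color"})
pickle.dump(d,open("s0.pkl","wb"))
E
```

```text
pics
{'clock': 0.0, 'q': array([ 1.3637684 ,  0.68998386, -0.19451093,  1.56638149,  0.15731201,
        0.9024781 , -0.21509029]), 'qd': array([-0.00051282, -0.001387  ,  0.00082108,  0.00019341, -0.00105177,
        0.00056425,  0.00152683]), 'joint_torque': array([-4.01396464e-04, -5.27564335e+01, -1.26663275e+00, -1.53429347e+01,
       -5.25724702e-02,  6.53733354e-03,  1.69838409e-04]), 'tool_pos': array([ 0.14885128, -0.60632239,  0.22390007]), 'eef_rot': array([-0.70185234, -0.08562025,  0.70211147, -0.08433239]), 'contact_force': array([-0.20753434,  0.49606211, -0.28716992]), 'moment': array([ 0.0212001 , -0.02671826, -0.03873292]), 'opening': 1.0012200420207684}
scene {'fov_y': 51.3992546495455, 'cx': 280.0010307703395, 'cy': 212.57778593590012, 'extrinsics': array([[ 0.73881836,  0.67389591, -0.00342643, -0.41664402],
       [-0.49317893,  0.54414233,  0.67873682,  0.20583244],
       [ 0.45926243, -0.49977338,  0.7343736 , -1.24250791],
       [ 0.        ,  0.        ,  0.        ,  1.        ]])}
top {'fov_y': 54.00915944480651, 'cx': 280.49112267033337, 'cy': 209.73629685743137, 'extrinsics': array([[-0.00797259, -0.99993627, -0.00799297,  0.0162102 ],
       [ 0.99609377, -0.0086444 ,  0.08787762, -0.57599058],
       [-0.08794112, -0.00726113,  0.99609921, -1.0074427 ],
       [ 0.        ,  0.        ,  0.        ,  1.        ]])}
```

View pics/scene0.png

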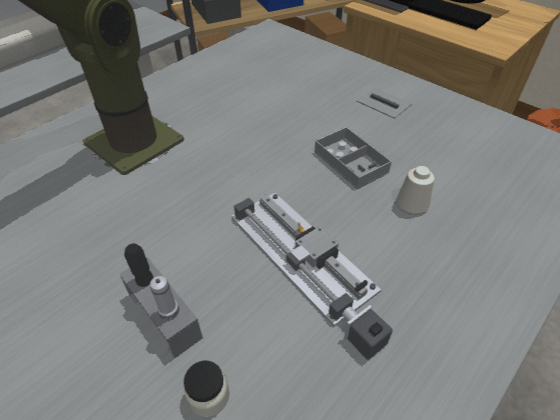

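View pics/top0.png

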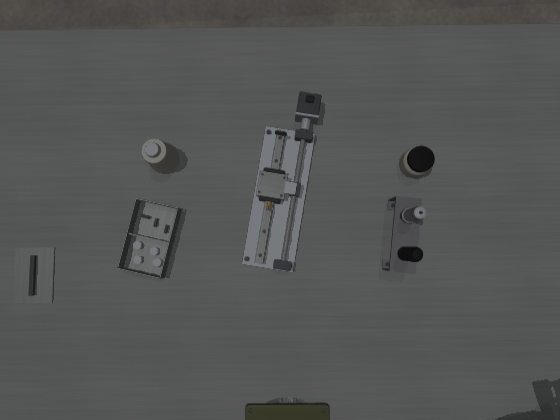

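```bash
cat > h.py <<'E'
import numpy as np,cv2,pickle
from scipy.spatial.transform import Rotation as R
def ray(s,px,T=None):
    f=210/np.tan(np.radians(s["fov_y"]/2)); d=np.array([(px[0]-s["cx"])/f,-(px[1]-s["cy"])/f,-1])
    if T is None: T=np.linalg.inv(s["extrinsics"])
    return T[:3,3],T[:3,:3]@d
def plane(s,px,z,T=None):
    o,d=ray(s,px,T); return o+d*(z-o[2])/d[2]
def proj(s,p,T=None):
    f=210/np.tan(np.radians(s["fov_y"]/2))
    E=s["extrinsics"] if T is None else np.linalg.inv(T)
    c=E[:3,:3]@p+E[:3,3]; return np.array([s["cx"]-f*c[0]/c[2],s["cy"]+f*c[1]/c[2]])
def tri(rs):
    A=0;b=0
    for o,d in rs:
        d=d/np.linalg.norm(d);P=np.eye(3)-np.outer(d,d);A=A+P;b=b+P@o
    x=np.linalg.solve(A,b);return x,[np.linalg.norm(np.cross(x-o,d/np.linalg.norm(d))) for o,d in rs]
def tool(st):
    T=np.eye(4);T[:3,:3]=R.from_quat(st["eef_rot"]).as_matrix();T[:3,3]=st["tool_pos"];return T
E
python3 - <<'E'
from h import *
d=pickle.load(open("s0.pkl","rb"))
S,T=d["scene"],d["top"]
c={}
for n,s in d.items():
    h=cv2.cvtColor(s["color"],cv2.COLOR_RGB2HSV)
    m=((h[...,0]>8)&(h[...,0]<30)&(h[...,1]>110)&(h[...,2]>50)).astype(np.uint8)
    m[:60]=0
    k,l,st,ce=cv2.connectedComponentsWithStats(m)
    for i in range(1,k):
        if st[i,4]>3 and 180<ce[i][1]<260: print(n,st[i],ce[i]); c[n]=ce[i]
print("nip",tri([ray(S,c["scene"]),ray(T,c["top"])]))
print("gun top",plane(S,(158,283),.171),plane(T,(420.5,212),.171))
for p in[(266,127),(315,135),(295,271),(243,264)]: print("plate",plane(T,p,.01))
for p in[(390,197),(421,199),(417,273),(383,270)]: print("rack",plane(T,p,.075))
im=[cv2.resize(S["color"][215:355,100:240],None,fx=4,fy=4,interpolation=2)]
im.append(cv2.resize(T["color"][160:300,220:290],(280,560),interpolation=2))
cv2.imwrite("pics/c1.png",cv2.convertScaleAbs(np.hstack(im)[:,:,::-1],alpha=1.4))
E
```

```text
scene [298 223   2   3   4] [298.75 223.75]
scene [299 227   6   5  21] [300.9047619  229.19047619]
top [266 201   5   8  26] [268.         204.26923077]
nip (array([0.58879685, 0.04203038, 0.03672415]), [np.float64(0.00028648184770730474), np.float64(0.0002864818477075671)])
gun top [ 0.56247075 -0.29300009  0.171     ] [ 0.55577265 -0.2899239   0.171     ]
plate [0.79296733 0.04735409 0.01      ]
plate [ 0.77053551 -0.0791795   0.01      ]
plate [ 0.42275699 -0.02366603  0.01      ]
plate [0.44119329 0.10697436 0.01      ]
rack [ 0.59998095 -0.25060631  0.075     ]
rack [ 0.59452245 -0.32422418  0.075     ]
rack [ 0.41984951 -0.30824139  0.075     ]
rack [ 0.42742731 -0.22878343  0.075     ]
```

View pics/c1.png

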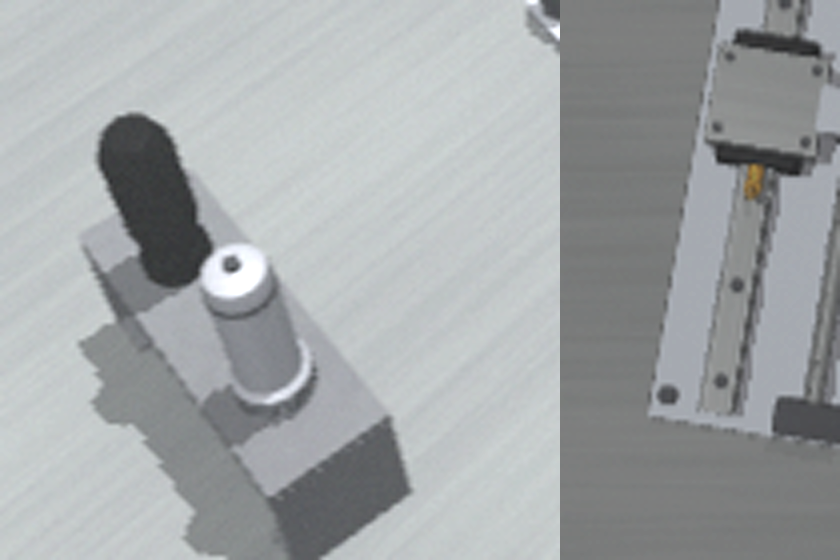

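```bash
cat >> h.py <<'E'
def go(st,p,Rm=None):
    "shift (cm, tool axes) then turn (deg, tool axes)"
    T=tool(st);print("shift",(100*T[:3,:3].T@(np.array(p)-T[:3,3])).round(2))
    if Rm is not None: print("turn",np.degrees(R.from_matrix(T[:3,:3].T@Rm).as_rotvec()).round(2))
def frame(x,y):
    x=np.array(x)/np.linalg.norm(x);y=np.array(y)-x*np.dot(x,y);y/=np.linalg.norm(y);return np.c_[x,y,np.cross(x,y)]
E
python3 - <<'E'
from h import *
from plant import r
st=r.get_state();print(tool(st).round(3))
s=r.snapshot("wrist");print(s["fov_y"],s["cx"],s["cy"],s["tool_from_camera"].round(4))
for y in((0,1,0),(0,-1,0)): go(st,(0.557,-.29,.27),frame((0,0,-1),y))
E
```

```text
[[-0.001  0.239 -0.971  0.149]
 [ 0.002 -0.971 -0.239 -0.606]
 [-1.    -0.002  0.     0.224]
 [ 0.     0.     0.     1.   ]]
71.13047781731184 279.42274217685633 210.16751819498853 [[ 1.000e-04  2.855e-01 -9.584e-01 -1.605e-01]
 [ 1.000e+00  1.100e-03  4.000e-04  2.000e-04]
 [ 1.100e-03 -9.584e-01 -2.855e-01 -7.340e-02]
 [ 0.000e+00  0.000e+00  0.000e+00  1.000e+00]]
shift [ -4.57 -21.   -47.18]
turn [-1.662e+02 -1.400e-01  3.000e-02]
shift [ -4.57 -21.   -47.18]
turn [13.8   0.02  0.09]
```

>>> drive_tool:
  deltas:
    - [[0,0,0],[-2.3,0,0],8.8]
    - [[0,0,0],[-2.3,0,0],8.8]
    - [[0,0,0],[0,-1.31,-2.95],8.8]
    - [[0,0,0],[0,-1.31,-2.95],8.8]
    - [[0,0,0],[0,-1.31,-2.95],8.8]
    - [[0,0,0],[0,-1.31,-2.95],8.8]
    - [[0,0,0],[0,-1.31,-2.95],8.8]
    - [[0,0,0],[0,-1.31,-2.95],8.8]
    - [[0,0,0],[0,-1.31,-2.95],8.8]
    - [[0,0,0],[0,-1.31,-2.95],8.8]
    - [[0,0,0],[0,-1.31,-2.95],8.8]
    - [[0,0,0],[0,-1.31,-2.95],8.8]

```text
clock: 1.15
tool_pos: [0.4052, -0.4081, 0.2705]
eef_rot: [-0.702, -0.085, 0.702, -0.085]
contact_force: [0.4, -0.2, -0.8]
opening: 1.002
```

>>> drive_tool:
  deltas:
    - [[0,0,0],[0,-1.31,-2.95],8.8]
    - [[0,0,0],[0,-1.31,-2.95],8.8]
    - [[0,0,0],[0,-1.31,-2.95],8.8]
    - [[0,0,0],[0,-1.31,-2.95],8.8]
    - [[0,0,0],[0,-1.31,-2.95],8.8]
    - [[0,0,0],[0,-1.31,-2.95],8.8]
    - [[6.9,0,0],[0,0,0],8.8]
    - [[6.9,0,0],[0,0,0],8.8]
    - [[0,0,0],[0,0,0],8.8]
    - [[0,0,0],[0,0,0],8.8]
    - [[0,0,0],[0,0,0],8.8]

```text
clock: 2.07
tool_pos: [0.557, -0.2912, 0.2706]
eef_rot: [-0.707, -0.001, 0.707, -0.001]
contact_force: [0.1, -0.1, -0.3]
opening: 0.995
```

```bash
python3 - <<'E'
from h import *
from plant import r
st=r.get_state();s=r.snapshot("wrist");pickle.dump((st,s),open("w1.pkl","wb"))
print(tool(st).round(4));cv2.imwrite("pics/w1.png",s["color"][:,:,::-1])
print(proj(s,np.array([.557,-.29,.171]),tool(st)@s["tool_from_camera"]))
E
```

```text
[[-5.000e-04  2.200e-03 -1.000e+00  5.570e-01]
 [-1.000e-04 -1.000e+00 -2.200e-03 -2.912e-01]
 [-1.000e+00  1.000e-04  5.000e-04  2.706e-01]
 [ 0.000e+00  0.000e+00  0.000e+00  1.000e+00]]
[277.95522145 205.9262386 ]
```

View pics/w1.png

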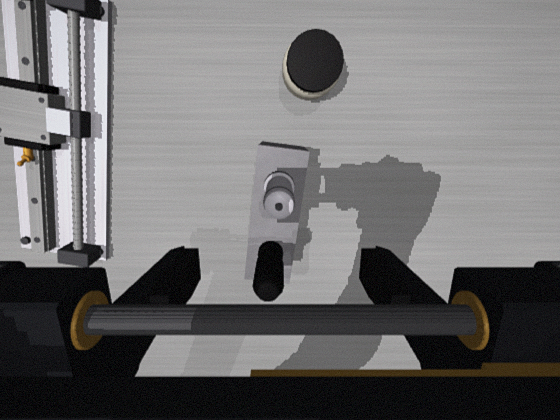

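>>> drive_tool:
  deltas:
    - [[0,0,0],[3,0,0],8.8]
    - [[0,0,0],[3,0,0],8.8]
    - [[0,0,0],[3,0,0],8.8]
    - [[0,0,0],[2.5,0,0],8.8]
    - [[0,0,0],[2,0,0],8.8]
    - [[0,0,0],[1.25,0,0],8.8]
    - [[0,0,0],[0,0,0],8.8]
    - [[0,0,0],[0,0,0],8.8]

```text
clock: 2.78
tool_pos: [0.557, -0.2911, 0.123]
eef_rot: [-0.707, -0.0, 0.707, 0.0]
contact_force: [0.3, 0.1, 0.6]
opening: 0.998
```

>>> drive_tool:
  deltas:
    - [[0,0,0],[0,0,0],0]
    - [[0,0,0],[0,0,0],0]
    - [[0,0,0],[0,0,0],0]
    - [[0,0,0],[0,0,0],0]
    - [[0,0,0],[0,0,0],0]
    - [[0,0,0],[0,0,0],0]
    - [[0,0,0],[0,0,0],0]
    - [[0,0,0],[0,0,0],0]
    - [[0,0,0],[0,0,0],0]
    - [[0,0,0],[0,0,0],0]
  force: 55

```text
clock: 3.62
tool_pos: [0.5575, -0.2907, 0.1232]
eef_rot: [0.707, 0.0, -0.707, 0.0]
contact_force: [0.4, 0.1, -0.1]
opening: 0.322
```

>>> drive_tool:
  deltas:
    - [[0,0,0],[-1,0,0],0]
    - [[0,0,0],[-2,0,0],0]
    - [[0,0,0],[-3,0,0],0]
    - [[0,0,0],[-3,0,0],0]
    - [[0,0,0],[-3,0,0],0]
    - [[0,0,0],[-2,0,0],0]
    - [[0,0,0],[-1,0,0],0]
    - [[0,0,0],[0,0,0],0]
    - [[0,0,0],[0,0,0],0]

```text
clock: 4.37
tool_pos: [0.5568, -0.2906, 0.2725]
eef_rot: [-0.707, -0.0, 0.708, 0.0]
contact_force: [-0.8, -0.4, -4.0]
opening: 0.328
```

```bash
python3 - <<'E'
from h import *
from plant import r
st,s=pickle.load(open("w1.pkl","rb"))
W=tool(st)@s["tool_from_camera"]
h=cv2.cvtColor(s["color"],cv2.COLOR_RGB2HSV)
m=((h[...,0]>8)&(h[...,0]<30)&(h[...,1]>110)&(h[...,2]>50)).astype(np.uint8);m[230:]=0;m[:,60:]=0
ys,xs=np.nonzero(m);print(len(xs),xs.min(),xs.max(),ys.min(),ys.max())
crop=cv2.resize(s["color"][130:180,0:60],None,fx=9,fy=9,interpolation=2)
st=r.get_state();print(st["opening"],st["contact_force"])
a=r.snapshot("scene");b=r.snapshot("top");pickle.dump((st,a,b),open("s2.pkl","wb"))
c2=cv2.resize(a["color"][205:255,275:335],None,fx=9,fy=9,interpolation=2)[:450]
cv2.imwrite("pics/c2.png",cv2.resize(np.hstack([crop,c2[:,:540]]),None,fx=.74,fy=.74)[:,:,::-1])
E
```

```text
164 17 33 147 165
0.3282371428965684 [-0.78110046 -0.35925454 -4.03459676]
```

View pics/c2.png

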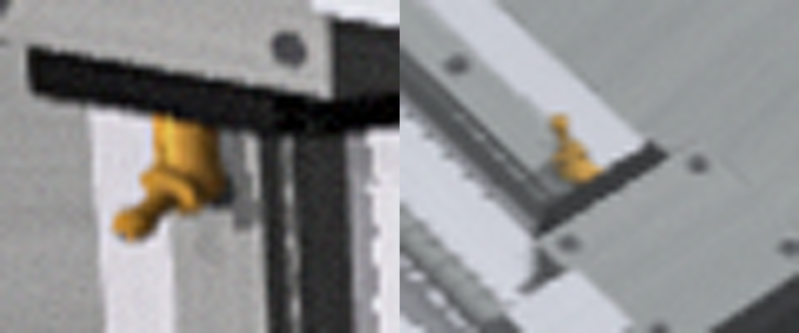

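```bash
python3 - <<'E'
from h import *
st,s=pickle.load(open("w1.pkl","rb"));_,a,b=pickle.load(open("s2.pkl","rb"))
W=tool(st)@s["tool_from_camera"]
k=6.66
def pw(x,y): return ((x+.5)/k-.5,130+(y+.5)/k-.5)
def ps(x,y): return (275+(x-399.6+.5)/k-.5,205+(y+.5)/k-.5)
rw=ray(s,pw(130,222),W);rs=ray(a,ps(559.5,122.5))
H,e=tri([rw,rs]);print("head",H,e,"w z=.051",plane(s,pw(130,222),.051,W),"s z=.051",plane(a,ps(559.5,122.5),.051))
print("top proj",proj(b,H))
# axis: planes through image lines
n1=np.cross(rw[1],ray(s,pw(170,196),W)[1]);n2=np.cross(rs[1],ray(a,ps(571,153))[1])
ax=np.cross(n1,n2);ax/=np.linalg.norm(ax);ax*=np.sign(ax[2]);print("axis",ax,"tilt",np.degrees(np.arccos(ax[2])),"az",np.degrees(np.arctan2(ax[1],ax[0])))
for az in range(140,200,5):
    A=np.radians(az);d=np.array([.5*np.cos(A),.5*np.sin(A),np.cos(np.pi/6)]);q=H-d*.0095
    pa,pb=proj(s,q,W),proj(a,q); h1,h2=proj(s,H,W),proj(a,H)
    f=lambda v:np.degrees(np.arctan2(v[1],v[0])).round(1)
    print(az,f(pa-h1),f(pb-h2),end=" | ")
print("\nmeas",np.degrees(np.arctan2(196-222,170-130)),np.degrees(np.arctan2(153-122.5,571-559.5)))
E
```

```text
head [0.58063608 0.04279381 0.05161726] [np.float64(0.0006560277684573841), np.float64(0.0006560277684575087)] w z=.051 [0.58028796 0.0441673  0.051     ] s z=.051 [0.58074046 0.04247279 0.051     ]
top proj [267.556195   207.05975279]
axis [-0.27214802 -0.12723037  0.95380705] tilt 17.482824377117744 az -154.94370884789228
140 -27.4 86.6 | 145 -29.8 84.0 | 150 -32.1 81.4 | 155 -34.4 78.8 | 160 -36.7 76.3 | 165 -38.9 73.8 | 170 -41.1 71.4 | 175 -43.3 69.0 | 180 -45.4 66.7 | 185 -47.4 64.5 | 190 -49.3 62.3 | 195 -51.1 60.2 | 
meas -33.02386755579664 69.34108993669251
```

```bash
python3 - <<'E'
from h import *
from plant import r
A=np.radians(168);n=np.array([.5*np.cos(A),.5*np.sin(A),np.cos(np.pi/6)])
H=np.array([.5806,.043,.0516]);Rm=frame(-n,(0,-1,0));st=r.get_state()
go(st,H+n*.1757,Rm)
E
```

```text
shift [  6.82 -35.14   6.11]
turn [ 1.53 29.66  5.93]
```

>>> drive_tool:
  deltas:
    - [[0,0,0],[0,-1.5,0.5],0]
    - [[0,0,0],[0,-3.0,0.5],0]
    - [[0,0,0],[0,-3.4,0.5],0]
    - [[0,0,0],[0,-3.4,0.5],0]
    - [[0,0,0],[0,-3.4,0.5],0]
    - [[0,0,0],[0,-3.4,0.5],0]
    - [[0,0,0],[0,-3.4,0.5],0]
    - [[0,0,0],[0,-3.4,0.5],0]
    - [[0,0,0],[0,-3.4,0.5],0]
    - [[0,0,0],[0,-3.0,0.5],0]
    - [[0,0,0],[0,-2.3,0.6],0]
    - [[0,0,0],[0,-1.5,0.5],0]

```text
clock: 5.47
tool_pos: [0.4948, 0.0637, 0.2718]
eef_rot: [-0.706, -0.002, 0.708, -0.001]
contact_force: [0.3, 0.4, -3.3]
opening: 0.327
```

>>> drive_tool:
  deltas:
    - [[0.26,4.94,0.99],[0,0,0],0]
    - [[0.26,4.94,0.99],[0,0,0],0]
    - [[0.26,4.94,0.99],[0,0,0],0]
    - [[0.26,4.94,0.99],[0,0,0],0]
    - [[0.26,4.94,0.99],[0,0,0],0]
    - [[0.26,4.94,0.99],[0,0,0],0]
    - [[0,0,0],[0,0,0],0]
    - [[0,0,0],[0,0,0],0]
    - [[0,0,0],[0,0,0],0]

```text
clock: 6.22
tool_pos: [0.5002, 0.0579, 0.2737]
eef_rot: [0.851, -0.046, -0.523, 0.027]
contact_force: [0.4, -0.1, -3.5]
opening: 0.326
```

```bash
python3 - <<'E'
from h import *
from plant import r
A=np.radians(168);n=np.array([.5*np.cos(A),.5*np.sin(A),np.cos(np.pi/6)])
H=np.array([.5806,.043,.0516]);Rm=frame(-n,(0,-1,0));st=r.get_state()
go(st,H+n*.1757,Rm)
w=r.snapshot("wrist");a=r.snapshot("scene");pickle.dump((st,w,a),open("s3.pkl","wb"))
W=tool(st)@w["tool_from_camera"];p=proj(w,H,W);print(p, proj(a,H), st["opening"])
u,v=(int(x) for x in p)
c1=cv2.resize(w["color"][v-50:v+40,u-40:u+40],None,fx=6,fy=6,interpolation=2)
c2=cv2.resize(a["color"][150:270,250:340],None,fx=4.5,fy=4.5,interpolation=2)
print(c1.shape,c2.shape,u,v)
c=np.hstack([c1,np.pad(c2,((0,0),(0,0),(0,0)))[:540,:320]]);cv2.imwrite("pics/c3.png",c[:,:,::-1])
E
```

```text
shift [ 5.92 -0.96  3.65]
turn [ 0.19  2.64 -0.11]
[271.99788606 199.3047539 ] [298.69971808 222.62250312] 0.3261753750140343
(540, 480, 3) (540, 405, 3) 271 199
```

View pics/c3.png

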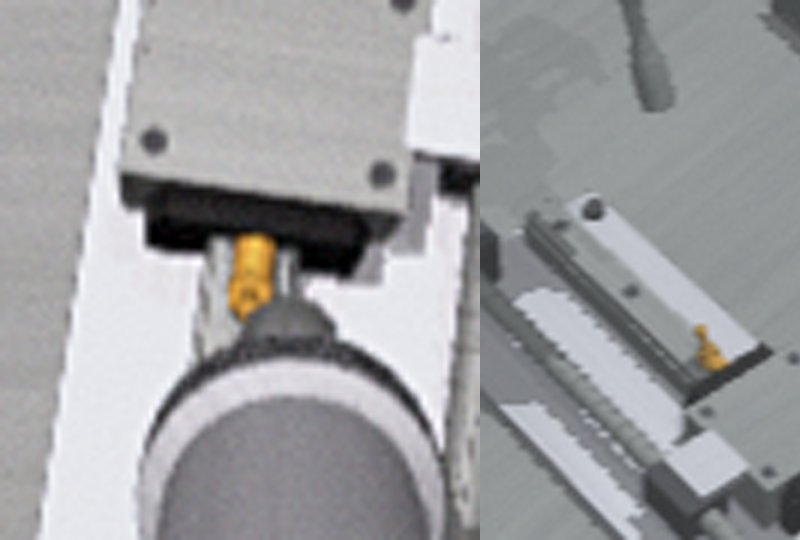

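```bash
python3 - <<'E'
from h import *
st,w,a=pickle.load(open("s3.pkl","rb"));W=tool(st)@w["tool_from_camera"]
P=lambda x,y:(231+(x+.5)/6-.5,149+(y+.5)/6-.5)
p,q=plane(w,P(153,140),.046,W),plane(w,P(382,173),.046,W);print("holes",p,q,"yaw",np.degrees(np.arctan2(*(p-q)[:2]*[-1,1])), )
e1,e2=plane(w,P(120,197),.046,W),plane(w,P(403,237),.046,W);print("edge",e1,e2,np.degrees(np.arctan2((e1-e2)[1],(e1-e2)[0]))-90)
C=(p+q)/2;print("hole mid",C)
H=np.array([.5806,.043,.0516])
h=cv2.cvtColor(w["color"],cv2.COLOR_RGB2HSV)
m=((h[...,0]>8)&(h[...,0]<30)&(h[...,1]>110)&(h[...,2]>50));
for v in range(186,206):
    x=np.nonzero(m[v,231:311])[0]+231
    if len(x):print(v,x.min(),x.max(),end="; ")
print()
for az in range(145,195,5):
    A=np.radians(az);n=np.array([.5*np.cos(A),.5*np.sin(A),np.cos(np.pi/6)])
    print(az,*[proj(w,H-n*t,W).round(1) for t in(0,.0095,.014)],end="|")
    print(*[proj(a,H-n*t).round(1) for t in(0,.0095,.014)])
h=cv2.cvtColor(a["color"],cv2.COLOR_RGB2HSV)
m=((h[...,0]>8)&(h[...,0]<30)&(h[...,1]>110)&(h[...,2]>50));
for v in range(218,238):
    x=np.nonzero(m[v,285:320])[0]+285
    if len(x):print(v,x.min(),x.max(),end="; ")
E
```

```text
holes [0.6224159  0.06344638 0.046     ] [0.61305069 0.00900163 0.046     ] yaw -9.760112462144829
edge [0.60859684 0.07171174 0.046     ] [0.59712436 0.0048924  0.046     ] -9.742349617253723
hole mid [0.6177333  0.03622401 0.046     ]
188 270 275; 189 270 276; 190 270 276; 191 270 276; 192 270 276; 193 270 276; 194 270 275; 195 269 275; 196 269 275; 197 269 275; 198 269 275; 199 269 274; 200 270 273; 201 270 271; 
145 [272.  199.3] [273.4 197.8] [274.  197.1]|[298.7 222.6] [299.1 226.7] [299.3 228.6]
150 [272.  199.3] [273.1 197.7] [273.7 196.9]|[298.7 222.6] [299.3 226.6] [299.6 228.5]
155 [272.  199.3] [272.9 197.5] [273.3 196.7]|[298.7 222.6] [299.5 226.6] [299.9 228.4]
160 [272.  199.3] [272.6 197.4] [272.9 196.6]|[298.7 222.6] [299.6 226.5] [300.1 228.4]
165 [272.  199.3] [272.3 197.4] [272.5 196.5]|[298.7 222.6] [299.8 226.4] [300.3 228.3]
170 [272.  199.3] [272.  197.3] [272.  196.4]|[298.7 222.6] [300.  226.4] [300.6 228.1]
175 [272.  199.3] [271.7 197.3] [271.6 196.4]|[298.7 222.6] [300.1 226.3] [300.8 228. ]
180 [272.  199.3] [271.4 197.3] [271.2 196.4]|[298.7 222.6] [300.2 226.2] [300.9 227.8]
185 [272.  199.3] [271.2 197.3] [270.8 196.4]|[298.7 222.6] [300.3 226.1] [301.1 227.7]
190 [272.  199.3] [270.9 197.3] [270.4 196.4]|[298.7 222.6] [300.4 225.9] [301.3 227.5]
223 298 299; 224 299 299; 225 299 299; 227 299 301; 228 299 302; 229 299 302; 230 299 304; 231 300 303;
```

```bash
python3 - <<'E'
from h import *
st,w,a=pickle.load(open("s3.pkl","rb"));T=tool(st);W=T@w["tool_from_camera"]
for t in(.070,.0782,.100,.1082): 
    p=T[:3,3]+T[:3,0]*t;print(t,proj(a,p),proj(w,p,W))
A=np.radians(168);n=np.array([.5*np.cos(A),.5*np.sin(A),np.cos(np.pi/6)])
H=np.array([.5806,.043,.0516]);Rm=frame(-n,(0,-1,0))
s2=dict(st);s2["eef_rot"]=R.from_matrix(Rm).as_quat();go(s2,H+n*.1457)
c=a["color"][135:185,265:305];cv2.imwrite("pics/c4.png",cv2.resize(c,None,fx=12,fy=12,interpolation=2)[:,:,::-1])
E
```

```text
0.07 [284.71931389 154.92784937] [279.00587929 215.97778261]
0.0782 [285.78131072 158.75875042] [279.01648633 213.04169339]
0.1 [288.5668392 168.8068821] [279.04169176 206.06468849]
0.1082 [289.60061944 172.53599851] [279.05019453 203.71107167]
shift [ 8.75 -0.94  3.92]
```

View pics/c4.png

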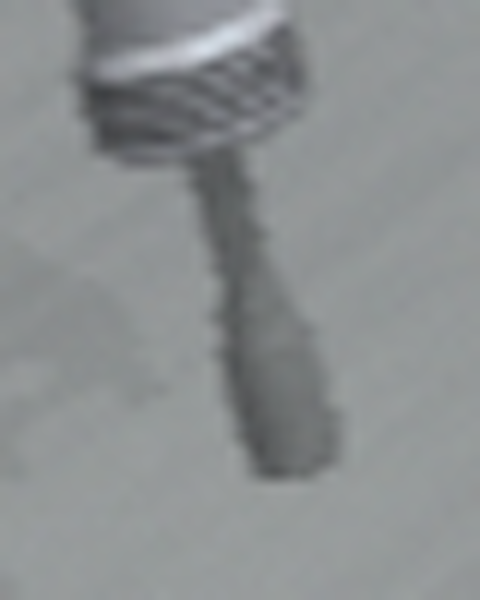

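>>> drive_tool:
  deltas:
    - [[0.2,2.6,-0.1],[0,0,0],0]
    - [[0,0,0],[0,-0.3,1.3],0]
    - [[0,0,0],[0,-0.34,1.32],0]
    - [[0,0,0],[0,-0.3,1.3],0]
    - [[0,0,0],[1.5,0,0],0]
    - [[0,0,0],[2,0,0],0]
    - [[0,0,0],[2,0,0],0]
    - [[0,0,0],[2,0,0],0]
    - [[0,0,0],[1.25,0,0],0]
    - [[0,0,0],[0,0,0],0]
    - [[0,0,0],[0,0,0],0]
    - [[0,0,0],[0,0,0],0]

```text
clock: 7.32
tool_pos: [0.5217, 0.0691, 0.2312]
eef_rot: [0.842, -0.055, -0.536, 0.029]
contact_force: [-0.4, -0.3, -2.9]
opening: 0.327
```

```bash
python3 - <<'E'
from h import *
from plant import r
A=np.radians(168);n=np.array([.5*np.cos(A),.5*np.sin(A),np.cos(np.pi/6)])
H=np.array([.5806,.043,.0516]);Rm=frame(-n,(0,-1,0));st=r.get_state()
go(st,H+n*.1257,Rm)
w=r.snapshot("wrist");a=r.snapshot("scene");b=r.snapshot("top");pickle.dump((st,w,a,b),open("s4.pkl","wb"))
T=tool(st);W=T@w["tool_from_camera"];m=T[:3,3]+T[:3,0]*.1082;print("wrist H",proj(w,H,W),proj(w,m,W),"scene",proj(a,H),proj(a,m),"top",proj(b,H),proj(b,m))
c1=cv2.resize(w["color"][160:240,250:310],None,fx=6,fy=6,interpolation=2)
c2=cv2.resize(a["color"][190:238,270:314],None,fx=10,fy=10,interpolation=2)
cv2.imwrite("pics/c5.png",np.hstack([c1,c2])[:,:,::-1])
E
```

```text
shift [6.41 0.55 3.22]
turn [-0.13  4.4  -1.19]
wrist H [281.43156905 203.8963629 ] [279.05060263 203.69149824] scene [298.69971808 222.62250312] [298.85425194 189.94339466] top [267.47223644 207.07584493] [260.42270582 209.65292925]
```

View pics/c5.png

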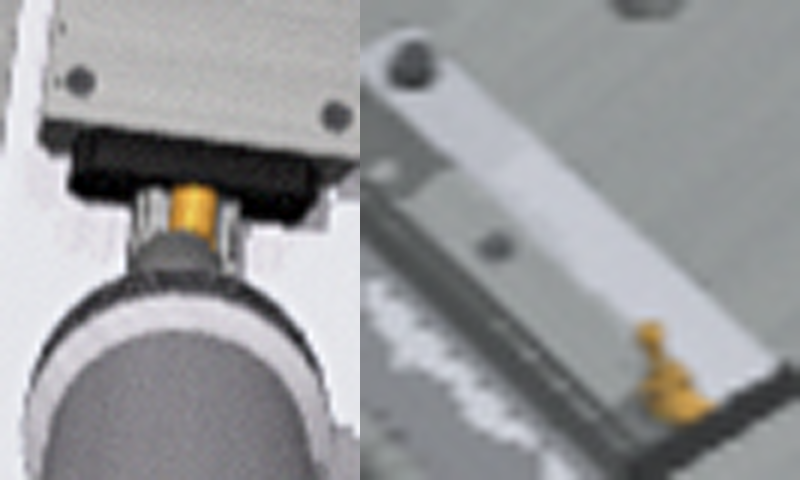

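```bash
python3 - <<'E'
from plant import r
s=r.get_state();print(s["q"].round(3),s["qd"].round(3),s["clock"],s["tool_pos"],s["opening"])
E
```

```text
[-0.72   0.509  0.484  2.273  0.718  0.043 -2.654] [-0.012  0.002  0.005 -0.002  0.002 -0.002 -0.001] 7.4667 [0.52156323 0.07004652 0.23142456] 0.32396233204258984
```

```bash
cat > fk.py <<'E'
from h import *
import itertools
from scipy.optimize import least_squares
def fk(q,sg,p):
    h,L1,L2,L3,a1,a2,a3=p
    s=[sg[0],1,sg[1],1,sg[2],1,sg[3]]
    M=R.identity();x=np.array([0,0,h])
    for i,(ax,l) in enumerate(zip("zyzyzyz",[0,0,L1,0,L2,0,L3])):
        M=M*R.from_euler(ax,s[i]*q[i])
        x=x+M.apply([(0,0,a1,a2,0,a3,0)[i],0,l])
    return x,M.as_matrix()   # flange z = tool x
E
python3 - <<'E'
from fk import *
from plant import r
S=[pickle.load(open(f,"rb"))[0] for f in("w1.pkl","s2.pkl","s3.pkl","s4.pkl")]+[r.get_state()]
S.append({'q':np.array([ 1.3637684,0.68998386,-0.19451093,1.56638149,0.15731201,0.9024781,-0.21509029]),'tool_pos':[0.14885128,-0.60632239,0.22390007],'eef_rot':[-0.70185234,-0.08562025,0.70211147,-0.08433239]})
for s in S: print(np.round(s["q"],3))
best=[]
for sg in itertools.product((1,-1),repeat=4):
    def f(p):
        o=[]
        for s in S:
            x,M=fk(s["q"],sg,p);T=tool(s);o+=[x-T[:3,3],.3*(M[:,2]-T[:3,0])]
        return np.concatenate(o)
    k=least_squares(f,[.3,.35,.35,.3,0,0,0]);best.append((k.cost,sg,k.x))
best.sort(key=lambda b:b[0])
for b in best[:3]:print(b[0],b[1],b[2].round(4))
sg,p=best[0][1:]
for s in S:
    M=fk(s["q"],sg,p)[1];print((M.T@tool(s)[:3,:3]).round(2).tolist())
pickle.dump((sg,p),open("fk.pkl","wb"))
E
```

```text
[ 0.469  0.643 -0.111  1.499  0.079  1.004 -1.231]
[ 0.469  0.641 -0.111  1.497  0.079  1.009 -1.234]
[-0.739  0.384  0.498  2.308  0.662  0.098 -2.554]
[-0.717  0.509  0.482  2.273  0.718  0.044 -2.653]
[-0.72   0.509  0.484  2.273  0.718  0.043 -2.654]
[ 1.364  0.69  -0.195  1.566  0.157  0.902 -0.215]
0.0007666894015998157 (-1, -1, -1, 1) [ 0.5787  0.9633  0.5015  1.0051 -0.4627  0.0934 -0.0473]
0.0007666894015998165 (-1, -1, -1, -1) [ 0.5787  0.9633  0.5015  1.0051 -0.4627  0.0934 -0.0473]
0.005852654504388061 (-1, -1, 1, 1) [-0.0893  0.1187  0.1028 -0.216   0.1493 -0.2315 -0.2179]
[[0.0, 0.78, 0.63], [-0.0, -0.63, 0.78], [1.0, -0.0, -0.0]]
[[0.0, 0.78, 0.62], [-0.0, -0.62, 0.78], [1.0, -0.0, 0.0]]
[[-0.0, -0.39, -0.92], [0.0, 0.92, -0.39], [1.0, -0.0, 0.0]]
[[-0.0, -0.56, -0.83], [0.0, 0.83, -0.56], [1.0, -0.0, 0.0]]
[[-0.0, -0.56, -0.83], [0.0, 0.83, -0.56], [1.0, -0.0, -0.0]]
[[-0.0, -0.91, 0.42], [-0.0, -0.42, -0.91], [1.0, -0.0, -0.0]]
```

```bash
python3 - <<'E'
from fk import *
S=[pickle.load(open(f,"rb"))[0] for f in("w1.pkl","s2.pkl","s3.pkl","s4.pkl")]
S.append({'q':np.array([ 1.3637684,0.68998386,-0.19451093,1.56638149,0.15731201,0.9024781,-0.21509029]),'tool_pos':[0.14885128,-0.60632239,0.22390007],'eef_rot':[-0.70185234,-0.08562025,0.70211147,-0.08433239]})
sg=(-1,-1,-1,-1)
def res(p):
    return np.concatenate([fk(s["q"],sg,p)[0]-tool(s)[:3,3] for s in S])
# linear in p: solve by lstsq, show conditioning
A=np.stack([res(e)-res(np.zeros(7)) for e in np.eye(7)],1);b=-res(np.zeros(7))
for keep in([0,1,2,3],[0,1,2,3,4],[0,1,2,3,5],[0,1,2,3,6],list(range(7))):
    x,_,_,sv=np.linalg.lstsq(A[:,keep],b,rcond=None);print(keep,x.round(4),np.abs(A[:,keep]@x-b).max().round(4),sv.round(3))
x=np.linalg.lstsq(A[:,:4],b,rcond=None)[0];p=np.r_[x,0,0,0]
for s in S: print((fk(s["q"],sg,p)[0]-tool(s)[:3,3]).round(4),(fk(s["q"],sg,p)[1].T@tool(s)[:3,:3]).round(2).tolist())
E
```

```text
[0, 1, 2, 3] [0.434  0.5456 0.3494 0.4113] 0.0456 [3.967 1.966 0.534 0.328]
[0, 1, 2, 3, 4] [ 0.393   0.8591  0.4195  0.7598 -0.3133] 0.0259 [4.231 2.544 0.709 0.33  0.126]
[0, 1, 2, 3, 5] [0.4657 0.5643 0.359  0.4339 0.0287] 0.0451 [4.246 2.482 0.746 0.416 0.278]
[0, 1, 2, 3, 6] [0.1626 0.8154 0.3216 0.3755 0.1341] 0.0248 [3.969 2.886 0.784 0.522 0.168]
[0, 1, 2, 3, 4, 5, 6] [ 0.6081  0.984   0.5083  1.0644 -0.5009  0.1005 -0.0637] 0.0176 [4.39  3.73  0.997 0.722 0.517 0.164 0.022]
[0.0127 0.0456 0.0009] [[-0.0, -1.0, -0.0], [-0.0, 0.0, -1.0], [1.0, -0.0, -0.0]]
[0.0126 0.0456 0.0009] [[-0.0, -1.0, -0.0], [0.0, 0.0, -1.0], [1.0, -0.0, 0.0]]
[ 0.0093  0.0274 -0.0016] [[-0.0, -1.0, -0.0], [0.0, 0.0, -1.0], [1.0, -0.0, 0.0]]
[ 0.0053  0.0245 -0.0028] [[-0.0, -1.0, -0.0], [0.0, 0.0, -1.0], [1.0, -0.0, 0.0]]
[0.0429 0.0213 0.0026] [[-0.0, -1.0, -0.0], [-0.0, 0.0, -1.0], [1.0, -0.0, -0.0]]
```

```bash
cat > fk.py <<'E'
from h import *
from scipy.optimize import least_squares
FR=np.array([[0,-1,0],[0,0,-1],[1,0,0.]])
# p: z0 | after q2/q3: y,z | after q4/5 : y,z | after q7: z ; y after q1
def fk(q,p):
    off=[[0,p[4],p[0]],[0,0,0],[0,p[5],p[1]],[0,0,0],[0,p[6],p[2]],[0,0,0],[0,0,p[3]]]
    s=[-1,1,-1,1,-1,1,-1];M=R.identity();x=np.zeros(3)
    for i,ax in enumerate("zyzyzyz"):
        M=M*R.from_euler(ax,s[i]*q[i]);x=x+M.apply(off[i])
    return x,M.as_matrix()@FR
E
python3 - <<'E'
from fk import *
S=[pickle.load(open(f,"rb"))[0] for f in("w1.pkl","s2.pkl","s3.pkl","s4.pkl")]
S.append({'q':np.array([ 1.3637684,0.68998386,-0.19451093,1.56638149,0.15731201,0.9024781,-0.21509029]),'tool_pos':[0.14885128,-0.60632239,0.22390007],'eef_rot':[-0.70185234,-0.08562025,0.70211147,-0.08433239]})
res=lambda p:np.concatenate([fk(s["q"],p)[0]-np.array(s["tool_pos"]) for s in S])
A=np.stack([res(e)-res(np.zeros(7)) for e in np.eye(7)],1);b=-res(np.zeros(7))
for keep in([0,1,2,3,4],[0,1,2,3,5],[0,1,2,3,6],[0,1,2,3,4,6],list(range(7))):
    x,_,_,sv=np.linalg.lstsq(A[:,keep],b,rcond=None);print(keep,x.round(4),np.abs(A[:,keep]@x-b).max().round(5),sv[-1].round(3))
E
```

```text
[0, 1, 2, 3, 4] [ 0.3289  0.5633  0.3457  0.3196 -0.0476] 0.00676 0.298
[0, 1, 2, 3, 5] [ 0.361   0.5634  0.344   0.3558 -0.0435] 0.00424 0.313
[0, 1, 2, 3, 6] [ 0.3643  0.5167  0.372   0.306  -0.0513] 0.00242 0.317
[0, 1, 2, 3, 4, 6] [ 0.3784  0.4989  0.382   0.3016  0.0184 -0.0707] 0.00265 0.112
[0, 1, 2, 3, 4, 5, 6] [ 3.469e-01  5.634e-01  3.448e-01  3.401e-01 -1.880e-02 -2.690e-02
 -4.000e-04] 0.0 0.036
```

```bash
cat >> fk.py <<'E'
P=np.array([.3469,.5634,.3448,.3401,-.0188,-.0269,-.0004])
LO=np.array([-3.01,-.46,-1.47,.13,-1,.04,-2.66])+.03;HI=np.array([3.01,2.08,1.51,2.56,4.14,2.09,2.66])-.03
H0=np.array([.5806,.043,.0516]);A_=np.radians(168);N=np.array([.5*np.cos(A_),.5*np.sin(A_),np.cos(np.pi/6)])
def ik(pos,xd,q0,w=.01,yd=None):
    def f(q):
        x,M=fk(q,P);o=[10*(x-pos),3*(M[:,0]-xd),w*(q-q0)]
        if yd is not None:o.append(M[:,1]-yd)
        return np.concatenate(o)
    k=least_squares(f,np.clip(q0,LO,HI),bounds=(LO,HI));x,M=fk(k.x,P);return k.x,np.linalg.norm(x-pos),np.linalg.norm(M[:,0]-xd),M
E
python3 - <<'E'
from fk import *
from plant import r
q=r.get_state()["q"];rng=np.random.default_rng(0)
for d in(.0907,.1257,.18):
    for nm,q0 in(("near",q),("flip",np.r_[q[:4],q[4]+np.pi,.2,q[6]+np.pi])):
        k,e,g,M=ik(H0+N*d,-N,q0);print(d,nm,k.round(2),e.round(4),g.round(4),M[:,1].round(2))
    # all redundant nonflip
    c=[ik(H0+N*d,-N,rng.uniform(LO,HI),.0005) for _ in range(15)]
    for k,e,g,M in c:
        if e<.002 and g<.01: print("   ",k.round(2),M[:,1].round(2))
E
```

```text
0.0907 near [-0.19  0.72 -0.26  2.4   2.3   0.61 -2.63] 0.0 0.0001 [0.87 0.04 0.49]
0.0907 flip [-0.72  0.85  0.66  2.42  3.55  0.53  0.49] 0.0 0.0 [-0.29 -0.96 -0.05]
    [ 0.33  1.04 -1.27  2.37  1.83  1.31  0.56] [-0.76  0.45 -0.48]
    [-0.01  0.76 -0.56  2.39  2.1   0.76 -2.48] [ 0.87 -0.03  0.49]
    [-0.23  0.72 -0.2   2.4   2.35  0.59  2.53] [ 0.4  -0.85  0.33]
    [-0.27  0.72 -0.13  2.4   2.42  0.56 -0.94] [-0.2   0.95 -0.23]
    [ 0.23  0.9  -1.01  2.38  1.9   1.07 -2.19] [0.87 0.03 0.49]
    [ 0.35  1.08 -1.34  2.37  1.81  1.38 -1.84] [0.86 0.25 0.45]
    [ 0.15  0.84 -0.84  2.38  1.96  0.94 -2.15] [0.87 0.14 0.47]
    [-0.66  0.81  0.53  2.42  3.36  0.49 -2.08] [-0.04  0.99 -0.14]
    [ 0.18  0.86 -0.91  2.38  1.94  0.99  0.63] [-0.83  0.24 -0.5 ]
    [ 0.33  1.04 -1.28  2.37  1.82  1.33  1.5 ] [-0.8  -0.45 -0.4 ]
0.1257 near [-0.23  0.64 -0.24  2.42  2.24  0.56 -2.63] 0.0 0.0001 [0.87 0.   0.49]
0.1257 flip [-0.77  0.77  0.69  2.45  3.58  0.46  0.49] 0.0 0.0 [-0.28 -0.96 -0.04]
    [-0.64  0.7   0.45  2.44  3.17  0.4   1.8 ] [ 0.48 -0.8   0.36]
    [-0.44  0.65  0.1   2
[... 931 characters left out ...]
96] [-0.49 -0.86 -0.17]
    [-0.49  0.51  0.11  2.45  2.36  0.35  1.62] [-0.32 -0.95 -0.07]
    [ 0.18  0.63 -0.96  2.42  1.73  0.88  1.65] [-0.7  -0.64 -0.32]
    [ 0.15  0.62 -0.91  2.42  1.74  0.84  1.1 ] [-0.87 -0.15 -0.47]
    [ 0.33  0.8  -1.33  2.41  1.63  1.18 -0.43] [-0.04  0.99 -0.14]
    [-0.04  0.54 -0.59  2.43  1.85  0.65 -1.9 ] [0.82 0.39 0.42]
    [-0.99  0.77  1.07  2.47  4.11  0.54 -1.08] [-0.86 -0.2  -0.46]
    [ 0.36  0.86 -1.44  2.41  1.6   1.29 -0.38] [-0.08  0.98 -0.16]
    [ 0.31  0.77 -1.27  2.41  1.64  1.13  2.09] [-0.47 -0.87 -0.16]
    [-0.68  0.55  0.42  2.46  2.9   0.28  1.65] [ 0.15 -0.97  0.2 ]
    [ 0.31  0.76 -1.26  2.41  1.64  1.12  0.46] [-0.71  0.52 -0.47]
```

```bash
cat > sim.py <<'E'
from fk import *
def rows(qa,segs):
    """segs: list of (turn total deg tool, shift total cm tool, n). returns q path under min-norm IK"""
    q=qa.copy();x,M=fk(q,P);out=[]
    for t,s,n in segs:
        for _ in range(n):
            x=x+M@(np.array(s)/n/100);M=M@R.from_rotvec(np.radians(np.array(t)/n)).as_matrix()
            qp=q.copy()
            for _ in range(4):
                x0,M0=fk(q,P);J=np.zeros((6,7))
                for j in range(7):
                    d=q.copy();d[j]+=1e-5;x1,M1=fk(d,P);J[:3,j]=(x1-x0)/1e-5;J[3:,j]=R.from_matrix(M1@M0.T).as_rotvec()/1e-5
                e=np.r_[x-x0,R.from_matrix(M@M0.T).as_rotvec()]
                q=np.clip(q+J.T@np.linalg.solve(J@J.T+1e-5*np.eye(6),e),LO-.03,HI+.03)
            x0,M0=fk(q,P);out.append((q.copy(),np.abs(q-qp).max(),np.linalg.norm(x-x0),np.degrees(np.linalg.norm(R.from_matrix(M@M0.T).as_rotvec()))))
    return out,x,M
E
python3 - <<'E'
from sim import *
from plant import r
st=r.get_state();q=st["q"];T=tool(st)
Q=np.array([.48,.066,.25])
B=q.copy();B[4]=.75;B[5]=.5;B[6]=-2.2
for q5 in (.75,1.1,1.5,1.9,2.35):
    B[4]=q5;B[5]=.5;print(q5,fk(B,P)[1][:,0].round(2))
# final C orientation with y=+Y
C,e,g,M=ik(Q,-N,np.array([-.49,.51,.11,2.45,2.36,.35,-1.4]));print("C",C.round(2),e,g,M[:,1].round(2))
B=C.copy();B[4]=1.1;B[5]=.6;B[6]=-2.0;xb,MB=fk(B,P)
v,e,g,MB=ik(Q,MB[:,0],B,.01,MB[:,1]);print("B",v.round(2),e,MB[:,0].round(2))
t1=np.degrees(R.from_matrix(T[:3,:3].T@MB).as_rotvec());s1=100*T[:3,:3].T@(Q-T[:3,3])
t2=np.degrees(R.from_matrix(MB.T@M).as_rotvec())
print(s1.round(2),t1.round(1),t2.round(1))
o,_,_=rows(q,[((0,0,0),s1,4),(t1,(0,0,0),14),(t2,(0,0,0),14)])
for k in o[::3]+[o[-1]]:print(k[0].round(2),*np.round(k[1:],3))
E
```

```text
0.75 [ 0.18 -0.5  -0.85]
1.1 [ 0.32 -0.55 -0.77]
1.5 [ 0.49 -0.53 -0.69]
1.9 [ 0.65 -0.44 -0.62]
2.35 [ 0.77 -0.28 -0.58]
C [-0.66  0.4   0.31  2.43  2.13  0.2  -1.4 ] 5.5769607047923035e-06 2.633078466478852e-05 [0.42 0.9  0.13]
B [-0.77  0.57  0.16  2.08  0.79  0.83 -1.88] 2.460308053224338e-06 [ 0.24 -0.55 -0.8 ]
[-3.37  0.85  2.97] [-62.3 -20.7  20.1] [-88.   25.1  21.6]
[-0.74  0.49  0.5   2.29  0.72  0.04 -2.66] 0.023 0.0 0.0
[-0.82  0.44  0.57  2.36  0.72  0.05 -2.66] 0.027 0.0 0.022
[-0.71  0.42  0.34  2.26  0.73  0.3  -2.5 ] 0.076 0.0 0.0
[-0.68  0.45  0.23  2.19  0.72  0.49 -2.31] 0.062 0.0 0.0
[-0.69  0.49  0.17  2.13  0.73  0.64 -2.14] 0.053 0.0 0.0
[-0.72  0.54  0.13  2.09  0.77  0.77 -1.99] 0.047 0.0 0.0
[-0.75  0.56  0.11  2.11  0.87  0.81 -1.86] 0.066 0.0 0.0
[-0.74  0.52  0.08  2.23  1.08  0.71 -1.74] 0.075 0.0 0.0
[-0.71  0.48  0.06  2.33  1.33  0.61 -1.62] 0.084 0.0 0.0
[-0.63  0.43  0.05  2.4   1.59  0.5  -1.47] 0.084 0.0 0.0
[-0.52  0.4   0.05  2.42  1.81  0.36 -1.25] 0.083 0.0 0.0
[-0.49  0.39  0.06  2.42  1.87  0.3  -1.16] 0.093 0.0 0.0
```

>>> drive_tool:
  deltas:
    - [[0,0,0],[-0.84,0.21,0.74],0]
    - [[0,0,0],[-0.84,0.21,0.74],0]
    - [[0,0,0],[-0.84,0.21,0.74],0]
    - [[0,0,0],[-0.84,0.21,0.74],0]
    - [[-4.45,-1.48,1.44],[0,0,0],0]
    - [[-4.45,-1.48,1.44],[0,0,0],0]
    - [[-4.45,-1.48,1.44],[0,0,0],0]
    - [[-4.45,-1.48,1.44],[0,0,0],0]
    - [[-4.45,-1.48,1.44],[0,0,0],0]
    - [[-4.45,-1.48,1.44],[0,0,0],0]
    - [[-4.45,-1.48,1.44],[0,0,0],0]
    - [[-4.45,-1.48,1.44],[0,0,0],0]

```text
clock: 8.47
tool_pos: [0.4795, 0.0663, 0.2504]
eef_rot: [0.724, 0.026, -0.604, 0.333]
contact_force: [-0.1, -0.0, -3.1]
opening: 0.325
```

>>> drive_tool:
  deltas:
    - [[-4.45,-1.48,1.44],[0,0,0],0]
    - [[-4.45,-1.48,1.44],[0,0,0],0]
    - [[-4.45,-1.48,1.44],[0,0,0],0]
    - [[-4.45,-1.48,1.44],[0,0,0],0]
    - [[-4.45,-1.48,1.44],[0,0,0],0]
    - [[-4.45,-1.48,1.44],[0,0,0],0]
    - [[0,0,0],[0,0,0],0]

```text
clock: 9.05
tool_pos: [0.4797, 0.0685, 0.2492]
eef_rot: [-0.579, -0.086, 0.608, -0.536]
contact_force: [0.3, 1.8, -4.5]
opening: 0.329
```

```bash
python3 - <<'E'
from sim import *
from plant import r
st=r.get_state();q=st["q"];T=tool(st);print(q.round(2),T.round(3).tolist())
print("fk err",fk(q,P)[0]-T[:3,3])
Q=H0+N*.1457
M=frame(-N,(.1,.99,0))
t=np.degrees(R.from_matrix(T[:3,:3].T@M).as_rotvec());print("turn",t,t/16)
s2=dict(st);s2["eef_rot"]=R.from_matrix(M).as_quat();go(s2,Q)
s=100*M.T@(Q-T[:3,3])
o,_,_=rows(q,[(t,(0,0,0),16),((0,0,0),s,6)])
for k in o[::3]+[o[-1]]:print(k[0].round(2),*np.round(k[1:],3))
E
```

```text
[-0.75  0.57  0.12  2.07  0.8   0.84 -1.9 ] [[0.246, 0.752, -0.612, 0.48], [-0.551, -0.41, -0.726, 0.068], [-0.797, 0.516, 0.314, 0.249], [0.0, 0.0, 0.0, 1.0]]
fk err [ 5.12811435e-05 -3.01107360e-05 -1.63261419e-05]
turn [-107.31294554   21.96528608   26.98183454] [-6.7070591   1.37283038  1.68636466]
shift [ 7.74 -0.31 -0.91]
[-0.75  0.56  0.11  2.11  0.87  0.82 -1.85] 0.064 0.0 0.0
[-0.76  0.54  0.08  2.22  1.07  0.74 -1.72] 0.072 0.0 0.0
[-0.74  0.5   0.06  2.32  1.3   0.66 -1.58] 0.079 0.0 0.0
[-0.68  0.46  0.04  2.39  1.54  0.58 -1.41] 0.078 0.0 0.0
[-0.59  0.42  0.04  2.43  1.75  0.46 -1.17] 0.089 0.0 0.0
[-0.52  0.39  0.09  2.42  1.89  0.29 -0.83] 0.123 0.0 0.0
[-0.37  0.49 -0.08  2.43  2.1   0.4  -1.04] 0.057 0.0 0.0
[-0.28  0.59 -0.17  2.43  2.23  0.5  -1.15] 0.036 0.0 0.0
[-0.28  0.59 -0.17  2.43  2.23  0.5  -1.15] 0.036 0.0 0.0
```

>>> drive_tool:
  deltas:
    - [[-5.96,1.22,1.5],[0,0,0],0]
    - [[-5.96,1.22,1.5],[0,0,0],0]
    - [[-5.96,1.22,1.5],[0,0,0],0]
    - [[-5.96,1.22,1.5],[0,0,0],0]
    - [[-5.96,1.22,1.5],[0,0,0],0]
    - [[-5.96,1.22,1.5],[0,0,0],0]
    - [[-5.96,1.22,1.5],[0,0,0],0]
    - [[-5.96,1.22,1.5],[0,0,0],0]
    - [[-5.96,1.22,1.5],[0,0,0],0]
    - [[-5.96,1.22,1.5],[0,0,0],0]
    - [[-5.96,1.22,1.5],[0,0,0],0]
    - [[-5.96,1.22,1.5],[0,0,0],0]

```text
clock: 10.05
tool_pos: [0.4792, 0.066, 0.25]
eef_rot: [0.233, 0.4, -0.285, 0.839]
contact_force: [0.2, 0.4, -2.9]
opening: 0.328
```

>>> drive_tool:
  deltas:
    - [[-5.96,1.22,1.5],[0,0,0],0]
    - [[-5.96,1.22,1.5],[0,0,0],0]
    - [[-5.96,1.22,1.5],[0,0,0],0]
    - [[-5.96,1.22,1.5],[0,0,0],0]
    - [[-5.96,1.22,1.5],[0,0,0],0]
    - [[-5.96,1.22,1.5],[0,0,0],0]
    - [[0,0,0],[1.2,-0.1,-0.3],0]
    - [[0,0,0],[2,-0.1,-0.3],0]
    - [[0,0,0],[2,-0.1,-0.3],0]
    - [[0,0,0],[1.5,0,0],0]
    - [[0,0,0],[1,0,0],0]
    - [[0,0,0],[0,0,0],0]

```text
clock: 11.05
tool_pos: [0.5094, 0.0546, 0.1776]
eef_rot: [0.014, 0.501, -0.071, 0.862]
contact_force: [-0.1, -0.0, -3.9]
opening: 0.327
```

```bash
python3 - <<'E'
from fk import *
from plant import r
st=r.get_state();print(st["q"].round(2),st["opening"]);H=H0;n=N
Rm=frame(-N,(.1,.99,0));go(st,H+n*.1257,Rm)
w=r.snapshot("wrist");a=r.snapshot("scene");b=r.snapshot("top");pickle.dump((st,w,a,b),open("s5.pkl","wb"))
T=tool(st);W=T@w["tool_from_camera"];m=T[:3,3]+T[:3,0]*.1082;print("wrist H",proj(w,H,W),proj(w,m,W),"scene",proj(a,H),proj(a,m),"top",proj(b,H),proj(b,m))
c1=cv2.resize(w["color"][160:240,250:310],None,fx=6,fy=6,interpolation=2)
c2=cv2.resize(a["color"][188:236,274:318],None,fx=10,fy=10,interpolation=2)
cv2.imwrite("pics/c6.png",np.hstack([c1,c2])[:,:,::-1])
E
```

```text
[-0.28  0.59 -0.17  2.43  2.23  0.5  -1.16] 0.32664731138756015
shift [ 1.94  0.36 -0.03]
turn [-0.42 -0.05  0.28]
wrist H [283.88517634 194.21683815] [279.99672267 203.56023484] scene [298.69971808 222.62250312] [292.61075942 208.51061772] top [267.47223644 207.07584493] [267.0492484  213.54309994]
```

View pics/c6.png

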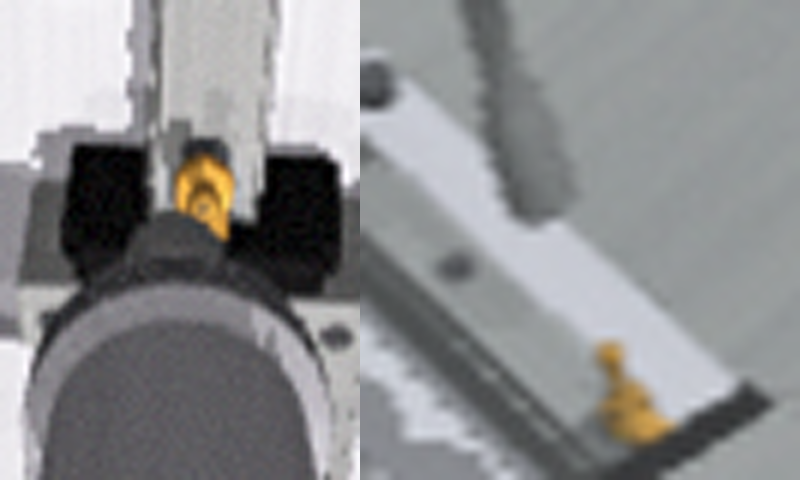

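```bash
python3 - <<'E'
from fk import *
st,w,a,b=pickle.load(open("s5.pkl","rb"));W=tool(st)@w["tool_from_camera"]
for az in(150,155,160,165,170,175,180):
    A=np.radians(az);n=np.array([.5*np.cos(A),.5*np.sin(A),np.cos(np.pi/6)])
    print(az,[((proj(w,H0-n*t,W)-[249.5,159.5])*6).round(0) for t in(-.003,0,.0095,.013)])
E
```

```text
150 [array([209., 213.]), array([206., 208.]), array([198., 195.]), array([195., 190.])]
155 [array([208., 213.]), array([206., 208.]), array([200., 195.]), array([198., 191.])]
160 [array([208., 212.]), array([206., 208.]), array([202., 196.]), array([201., 191.])]
165 [array([207., 212.]), array([206., 208.]), array([204., 196.]), array([204., 192.])]
170 [array([206., 212.]), array([206., 208.]), array([207., 196.]), array([207., 192.])]
175 [array([205., 212.]), array([206., 208.]), array([209., 196.]), array([210., 192.])]
180 [array([205., 212.]), array([206., 208.]), array([211., 196.]), array([213., 192.])]
```

>>> drive_tool:
  deltas:
    - [[-0.4,0,0.3],[0,0.2,0],0]
    - [[0,0,0],[0,0.16,0],0]
    - [[0,0,0],[0.5,0,0],0]
    - [[0,0,0],[1,0,0],0]
    - [[0,0,0],[1,0,0],0]
    - [[0,0,0],[0.6,0,0],0]
    - [[0,0,0],[0.2,0,0],0]
    - [[0,0,0],[0,0,0],0]
    - [[0,0,0],[0,0,0],0]
  force: 60

```text
clock: 11.95
tool_pos: [0.5266, 0.0559, 0.1496]
eef_rot: [0.011, 0.501, -0.066, 0.863]
contact_force: [0.7, -1.0, -3.3]
opening: 0.325
```

```bash
cat > chk.py <<'E'
from fk import *
from plant import r
st=r.get_state();T=tool(st)
print("clock",st["clock"],"open",st["opening"].round(4),"F axial",(st["contact_force"]@T[:3,:3]).round(1),"M",st["moment"].round(2))
go(st,H0+N*.1007,frame(-N,(.1,.99,0)))
E
python3 chk.py
```

```text
Traceback (most recent call last):
  File "chk.py", line 4, in <module>
    print("clock",st["clock"],"open",st["opening"].round(4),"F axial",(st["contact_force"]@T[:3,:3]).round(1),"M",st["moment"].round(2))
                                     ^^^^^^^^^^^^^^^^^^^
AttributeError: 'float' object has no attribute 'round'
```

>>> drive_tool:
  deltas:
    - [[0,0,0],[0.2,0,0],0]
    - [[0,0,0],[0.2,0,0],0]
    - [[0,0,0],[0.2,0,0],0]
    - [[0,0,0],[0,0,0],0]
    - [[0,0,0],[0,0,0],0]

```text
clock: 12.37
tool_pos: [0.5294, 0.0552, 0.1447]
eef_rot: [0.011, 0.5, -0.066, 0.863]
contact_force: [-0.5, -0.6, -4.2]
opening: 0.327
```

```bash
sed -i 's/st\["opening"\].round(4)/round(st["opening"],4)/' chk.py; python3 chk.py
```

```text
clock 12.3667 open 0.3265 F axial [ 3.5 -0.4 -2.5] M [-0.01  0.89 -0.12]
shift [ 0.62 -0.12 -0.11]
turn [ 0.11  0.08 -0.1 ]
```

>>> drive_tool:
  deltas:
    - [[0,0,0],[0,-0.1,-0.1],0]
    - [[0,0,0],[0.15,0,0],0]
    - [[0,0,0],[0.15,0,0],0]
    - [[0,0,0],[0,0,0],0]

```text
clock: 12.7
tool_pos: [0.5304, 0.0545, 0.1417]
eef_rot: [0.011, 0.5, -0.065, 0.863]
contact_force: [0.3, 0.4, -4.0]
opening: 0.325
```

```bash
python3 chk.py
```

```text
clock 12.7 open 0.3251 F axial [ 3.6  0.6 -1.8] M [0.32 0.81 0.01]
shift [ 0.3  -0.08 -0.05]
turn [ 0.12  0.11 -0.16]
```

>>> drive_tool:
  deltas:
    - [[0,0,0],[0.15,0,0],0]
    - [[0,0,0],[0.15,0,0],0]
    - [[0,0,0],[0.15,0,0],0]
    - [[0,0,0],[0,0,0],0]
    - [[0,0,0],[0,0,0],0]

```text
clock: 13.12
tool_pos: [0.5321, 0.0539, 0.138]
eef_rot: [0.011, 0.5, -0.065, 0.863]
contact_force: [-4.3, 0.7, 3.2]
opening: 0.326
```

```bash
python3 chk.py
```

```text
clock 13.1167 open 0.3258 F axial [-4.9 -0.  -2.2] M [ 0.2   0.78 -0.01]
shift [-0.1  -0.05 -0.03]
turn [ 0.14  0.11 -0.15]
```

>>> drive_tool:
  deltas:
    - [[0,0,0],[0.1,0,0],0]
    - [[0,0,0],[0.1,0,0],0]
    - [[0,0,0],[0,0,0],0]
    - [[0,0,0],[0,0,0],0]

```text
clock: 13.45
tool_pos: [0.5328, 0.0537, 0.1367]
eef_rot: [0.011, 0.5, -0.065, 0.863]
contact_force: [-6.6, 1.7, 10.4]
opening: 0.325
```

```bash
python3 chk.py
```

```text
clock 13.45 open 0.3254 F axial [-12.4   0.4  -0.7] M [ 0.11  0.76 -0.11]
shift [-0.25 -0.05 -0.02]
turn [ 0.16  0.12 -0.16]
```

>>> drive_tool:
  deltas:
    - [[0,0,0],[0.1,0,0],0]
    - [[0,0,0],[0.1,0,0],0]
    - [[0,0,0],[0,0,0],0]
    - [[0,0,0],[0,0,0],0]

```text
clock: 13.78
tool_pos: [0.5336, 0.0535, 0.135]
eef_rot: [0.011, 0.5, -0.065, 0.863]
contact_force: [-7.3, 0.6, 10.4]
opening: 0.323
```

```bash
python3 chk.py
```

```text
clock 13.7833 open 0.3235 F axial [-12.6  -0.8  -1.1] M [ 0.17  0.72 -0.06]
shift [-0.44 -0.05 -0.01]
turn [ 0.16  0.12 -0.16]
```

>>> drive_tool:
  deltas:
    - [[0,0,0],[0.15,0,0],0]
    - [[0,0,0],[0.15,0,0],0]
    - [[0,0,0],[0.1,0,0],0]
    - [[0,0,0],[0,0,0],0]
    - [[0,0,0],[0,0,0],0]

```text
clock: 14.2
tool_pos: [0.5355, 0.0532, 0.1317]
eef_rot: [0.011, 0.5, -0.065, 0.863]
contact_force: [-8.7, 1.4, 11.9]
opening: 0.325
```

```bash
python3 chk.py
```

```text
clock 14.2 open 0.3251 F axial [-14.7  -0.3  -1.6] M [ 0.04  0.74 -0.09]
shift [-0.82 -0.05 -0.  ]
turn [ 0.17  0.12 -0.17]
```

>>> drive_tool:
  deltas:
    - [[0,0,0],[0.1,0,0],0]
    - [[0,0,0],[0.1,0,0],0]
    - [[0,0,0],[0,0,0],0]
    - [[0,0,0],[0,0,0],0]
    - [[0,0,0],[0,0,0],0]

```text
clock: 14.62
tool_pos: [0.5363, 0.053, 0.13]
eef_rot: [0.011, 0.5, -0.065, 0.863]
contact_force: [-10.0, 1.8, 12.8]
opening: 0.324
```

```bash
python3 chk.py; python3 - <<'E'
from fk import *
from plant import r
st=r.get_state();w=r.snapshot("wrist");a=r.snapshot("scene");pickle.dump((st,w,a),open("s6.pkl","wb"))
T=tool(st)
print([proj(a,T[:3,3]+T[:3,0]*t).round(1) for t in(.0292,.0482,.0682,.0982)],proj(a,H0))
c1=cv2.resize(w["color"][150:250,240:320],None,fx=4,fy=4,interpolation=2)
c2=cv2.resize(a["color"][190:240,270:318],(384,400),interpolation=2)
cv2.imwrite("pics/c7.png",np.hstack([c1,c2])[:,:,::-1])
E
```

```text
clock 14.6167 open 0.3241 F axial [-16.1  -0.1  -2.4] M [ 0.01  0.74 -0.08]
shift [-1.01 -0.05  0.  ]
turn [ 0.17  0.11 -0.17]
[array([291. , 197.4]), array([293.5, 205.3]), array([296.1, 213.5]), array([300. , 225.5])] [298.69971808 222.62250312]
```

View pics/c7.png

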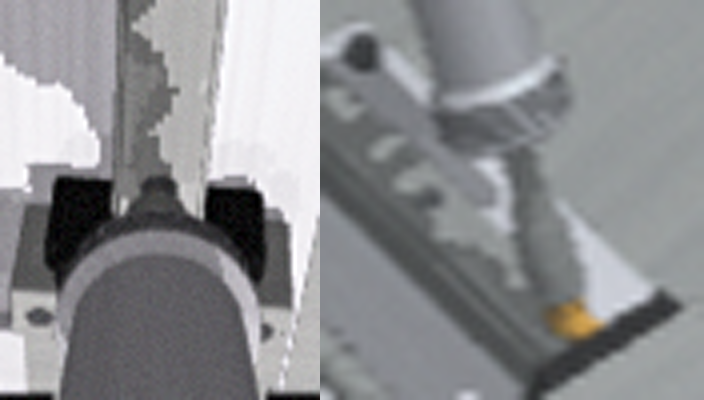

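>>> drive_tool:
  deltas:
    - [[0,0,0],[0.1,0,0],0]
    - [[0,0,0],[0,0,0],0]
    - [[0,0,0],[0,0,0],0]
    - [[0,0,0],[0,0,0],0]
    - [[0,0,0],[0,0,0],0]
    - [[0,0,0],[0,0,0],0]

```text
clock: 15.22
tool_pos: [0.5368, 0.0529, 0.1292]
eef_rot: [0.011, 0.5, -0.065, 0.863]
contact_force: [-8.9, 1.3, 13.5]
opening: 0.326
```

```bash
python3 chk.py
```

```text
clock 15.2167 open 0.3255 F axial [-16.2  -0.5  -1.1] M [ 0.04  0.67 -0.08]
shift [-1.1  -0.05  0.01]
turn [ 0.18  0.11 -0.17]
```

```bash
python3 chk.py; python3 -c "
from plant import r
print(r.finish_job())"; python3 chk.py
```

```text
clock 15.2167 open 0.3255 F axial [-16.2  -0.5  -1.1] M [ 0.04  0.67 -0.08]
shift [-1.1  -0.05  0.01]
turn [ 0.18  0.11 -0.17]
the job is handed in; nothing more can be done
None
the job is handed in; nothing more can be done
```

I handed the job in at 15.2 s with the gun still gripped at 60 N and pushing on the nipple. I lifted it from the rack with a top grasp, lined it up with the tilted nipple and pressed the coupler on. `finish_job` gives no verdict, and the rod's travel and the snap cannot be read directly, so the checks below are indirect.

- **Coupler on the nipple:** In the last picture the nipple head is hidden inside the coupler. The push rose through about 8 N (the jaws) to about 15 N (the pump spring starting to move).
- **Rod travel:** My estimates put the rod about 9 to 11 mm in, against the 7.5 mm needed. The final push of about 19 N points to roughly 10 mm. Counting travel from the force-based start of the spring gives about 9.5 mm, and counting from the nominal seat gives about 11 mm. I saw no slip of the gun in the fingers.
- **Alignment:** The tool was within 0.3° of the axis I aimed for. That axis has its own uncertainty: early views put its azimuth anywhere from 152° to 174°, and the last close view gave 168–170°. I used 168°. The sideways offset was about 0.5 mm.
- **Setback:** The first approach ran into the limits of joints 6 and 7, which left the tool 4° off. I retreated, swung the wrist round to another configuration and approached again.
- **Other objects:** I did not measure the screwdriver, cone or tub again at the end. Nothing was seen or felt touching them.

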